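Fetch the lens pen from the dust cabinet

ROBOT

A 6-joint arm with a two-finger parallel gripper is mounted at the origin on the work surface. World frame = base frame: x ahead of the robot, y to its left, z up, the work surface at z = 0. Lengths are in m, angles in rad, forces in N, time in s.
With the tool pointing down it reaches from about 0.35 to 0.85 m from the base axis. Payload 8.1 kg.
Tool frame: the origin (TCP) lies on the centre line of the jaws, within the pads' length; the fingertips stand robot.tips_ahead ahead of it and the grasp point (between the pads) lies 6 mm ahead of it (robot.tips_ahead is the distance from the TCP to the fingertips, in m); z points along the fingers, y is the line along which they close (so a half turn about z gives the same grasp; the last joint's range is limited). The gripper opens to 93 mm and grips with 3 to 60 N. Pads are 15 mm wide; open, the fingers measure 128 mm over their backs; the gripper's body (75 mm by 188 mm) begins 65 mm behind the grasp point.
Start: joints at [-1.409, 0.13, 1.488, -0, 1.523, -0.085], TCP at [0.147, -0.582, 0.244] pointing down, gripper open.
Joint ranges: [-2.96, 2.96], [-0.89, 2.26], [0.02, 2.5], [-1.34, 4.48], [0, 2.73], [-2.66, 2.66]. Speed limits (rad/s): [2.39, 2.39, 2.79, 3.14, 3.14, 3.14].

INTERFACE

Orientations are given as a rotation vector (axis times angle).
In Python, from plant import robot gives the robot as it stands.
- The arm moves only by the tool apply_moves, never from a script. Its arguments are lists of equal length, an entry for each row: "delta_pos": the shift along the tool's x, y, z in cm, a list of three; "twist": the turn about the tool's z in rad. A call has 1 to 8 rows; each row shifts and turns the commanded pose from where the row before left it, along the tool's axes as they then stand; what a row does not reach is not made up. A row lasts 1/8 s, in which the tool goes at most 62.5 mm and 10.7 degrees, less where a joint would pass 70% of its speed; a pose out of reach is approached as far as the arm can. A call with a gripper value outside its range is refused whole. "gripper" is the finger opening in cm, from 0 to 9.3, set as the call begins (left out, the last holds). The fingers move at their own pace and stop on an object; "squeeze" is the grip in N (left out, the last holds). Time passes only in rows, so rows that do not move let the fingers close. It gives the time, the measured TCP pose, the force, the opening and the grip force at its end, in the units of the state.
- robot.read_state(): the state, without advancing time (a new reading comes with each control period).
- robot.read_camera(name): name is "scene" or "side" or "wrist"; returns a dict with "frame" (420x560x3 uint8, red, green, blue), "vertical_fov" (degrees; the focal length in pixels is half the picture's height over the tangent of half this angle, whatever the lens; pixels are square), "cx", "cy" (the principal point, pixels), "R" (3x3) and "t" (3): a world point X has camera coordinates R X + t. Camera axes: x right, y down, z forward; pixel columns grow to the right and rows downward; lengths in m; the calibration is good to about 2 mm. The wrist camera is an equidistant fisheye: a pixel r from the principal point sees the ray r / f radians off the axis. A picture is of the moment at which its call begins. There is no depth.
- robot.close_job(): hands the job in; it is judged then, once.
The state is a dict: "t": time; "q": joint angles; "dq": joint speeds; "joint_torque": joint torques, N m; "tool_pos": TCP position; "orientation": TCP orientation; "force": force on the tool from outside, world axes, zero at the start; "wrist_torque": the same for the moment, N m; "opening": finger opening in m; "gripper_force": force on a finger pad.
Only numpy, scipy, OpenCV 4.12 (cv2) and the standard library are available. Lean on these libraries where they do the work, as an engineer would, in place of code of your own. Each camera call takes 0.05 s, during which the arm holds its last target. There are 200 camera calls.

TASK

Slide the clear roof door of the dust cabinet open, pull the lens pen up out of its holder inside and stand it in the open steel pot on the bench. Then slide the door fully shut again so that no dust gets in, and leave the pot, the jar, the specimen stage and the slide box where they stand.

Things in the scene. Friction and masses are not known exactly. Their poses are not given: they have to be found in the camera images.
- cabinet: Clear plastic dust cabinet, aluminium edges, 200 (its x) by 340 mm (its y), fixed to the bench. Origin: centre of its underside; z up. Walls 4 mm; tracks along its long sides up to z 166 mm. Roof at z 160-164 mm: the -y half is a fixed grey panel, the +y half an opening, 180 mm (x) by 160 mm (y), under the sliding door. Inner floor at z 8 mm.
- door (a joint): How far the roof door is slid towards the cabinet's -y, in m: 0 = fully shut (over the +y half), 0.16 = fully open (over the fixed half), with a stop at each end. Starts 0 to 0.03. Door 176 x 166 x 5 mm, clear with aluminium frame, top face 171 mm above the bench; sliding it takes 2 to 4 N and it stays where it is left.
- handle (a point): Centre of the top of the door's black upright fin handle, 208 mm above the bench. The fin is 70 mm long along the cabinet's x, 12 mm thick along its y and 37 mm tall above the door, in the middle of the door; it moves with the door. At joint 0 it is at y = +85 mm in the cabinet's frame.
- holder: Round aluminium upright holder fixed to the cabinet's floor under the door, outside diameter 38 mm, bore 32 mm, 60 mm tall, its inner floor 6 mm above its origin. Origin: centre of its underside, 8 mm above the bench.
- pen: Lens pen: straight black rod with a thin aluminium band at mid-length, 18 mm in diameter, 140 mm long, 30 to 55 g, loose, standing upright in the holder with its top at about 154 mm above the bench. Origin: centre of its lower end; its z axis runs up along it.
- pot: Open, empty round steel pot standing loose on the bench, outside diameter 82 mm, inside 76 mm, 85 mm tall, floor 6 mm thick, about 0.45 kg. Origin: centre of its underside; z up. A pen let go in it leans on the rim.
- jar: Closed amber jar with a black cap, 64 mm in diameter, 85 mm tall, 0.35 kg, loose bystander; origin at the centre of its underside. It and the pot may have changed places.
- stage: Low black round specimen stage with a steel top, 100 mm in diameter, 62 mm tall, 0.9 kg, loose bystander; origin at the centre of its underside.
- slidebox: Flat grey slide box, 100 x 140 x 34 mm, 0.4 kg, loose bystander to the left of the pot and the jar; origin at the centre of its underside.
Things that resemble listed ones, but are neither listed nor needed, are in the scene too. Leave any blue look-alike of the pot alone.

How it is judged:
By the outcome, as a careful person would: the job done as asked, in the order asked, and still so for the second after the job is handed in, with the robot touching nothing.
It also fails if it takes over 61 s, if anything falls off the work surface, if the arm or the gripper's body presses on something with over 40 N, if the wrist force passes 120 N, or if a joint passes its speed limit or range.

## Working session

There is one attempt and no reset: what is moved stays moved. The work goes in short steps, Python scripts to look and compute and a tool call to move; the robot and the scene stay as the last step left them, time stands still between calls to the robot, and variables do not carry over. Pictures are saved under pics/ and viewed, at most 10 in all, crops included, and the job is handed in when it is done.

Besides the shell and the picture viewer there is one more tool, called as name(argument=value, ...), one argument or row to a line, values as JSON. apply_moves: Moves the arm, as the interface text tells. Its arguments: {"type":"object","properties":{"delta_pos":{"type":"array"},"twist":{"type":"array"},"gripper":{"type":"number"},"squeeze":{"type":"number"}},"required":["delta_pos","twist"]}

```bash
mkdir -p pics; ls; cat > h.py <<'E'
import numpy as np,cv2
from plant import robot
def shot(n,f):
    c=robot.read_camera(n); cv2.imwrite(f,c["frame"][:,:,::-1]); np.savez(f[:-4]+".npz",**c); return c
def load(f): return np.load(f[:-4]+".npz")
def ray(c,u,v):
    f=210/np.tan(np.radians(float(c["vertical_fov"]))/2)
    d=np.array([(u-c["cx"]),(v-c["cy"]),f]); R=np.array(c["R"]);t=np.array(c["t"])
    if c.get("fish",False): 
        r=np.hypot(d[0],d[1]);a=r/f;d=np.array([d[0]/r*np.sin(a),d[1]/r*np.sin(a),np.cos(a)]) if r>0 else np.array([0,0,1.])
    return -R.T@t,R.T@d
def plane(c,u,v,z):
    o,d=ray(c,u,v); return o+d*(z-o[2])/d[2]
def proj(c,X):
    f=210/np.tan(np.radians(float(c["vertical_fov"]))/2)
    p=np.array(c["R"])@np.array(X)+np.array(c["t"]); return np.array([c["cx"],c["cy"]])+f*p[:2]/p[2]
E
python3 - <<'E'
from h import *
a=shot("scene","pics/s0.png");b=shot("side","pics/d0.png");w=shot("wrist","pics/w0.png")
for c in(a,b,w): print(c["vertical_fov"],c["cx"],c["cy"],-np.array(c["R"]).T@c["t"])
print(robot.tips_ahead,robot.read_state())
E
```

```text
pics
52.76195203134503 276.41561874145265 211.6987823861278 [0.94838453 0.6352398  1.21268759]
53.757281879091366 270.987554287988 206.58082155967827 [0.05778415 0.71036355 0.79797476]
65.70646984690485 281.81890479589833 208.88296543922328 [ 0.21948308 -0.56205189  0.3841465 ]
0.025 {'t': 0.15, 'q': array([-1.40938866e+00,  1.30996155e-01,  1.48901227e+00,  1.05291006e-05,
        1.52303941e+00, -8.54220942e-02]), 'dq': array([ 3.08637983e-04, -2.31723904e-03, -3.33967923e-03, -2.30508464e-04,
       -1.84967693e-06,  1.23272465e-04]), 'joint_torque': array([-4.18295249e-04, -5.60475969e+01, -4.92334235e+01,  7.69301201e-02,
        3.06391984e-02, -9.81128846e-05]), 'tool_pos': array([ 0.14654487, -0.5814056 ,  0.24283262]), 'orientation': array([-3.11625448e+00, -3.86555945e-01,  7.02822646e-05]), 'force': array([-0.51433945,  0.23570164, -0.15258406]), 'wrist_torque': array([-0.03617641,  0.0490039 , -0.03604931]), 'gripper_force': 0.0, 'opening': 0.09277803926382011}
```

View pics/s0.png

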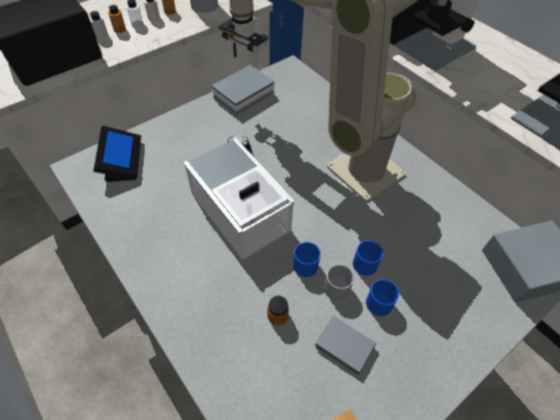

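View pics/d0.png

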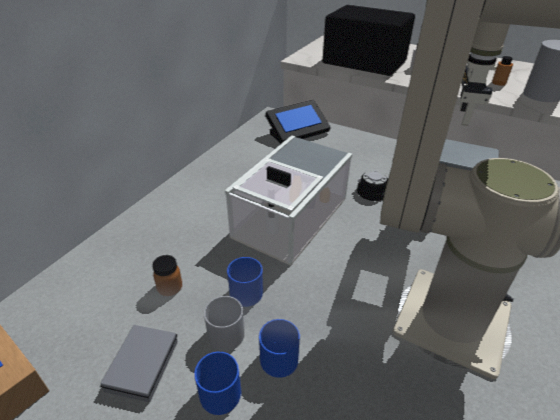

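The scene view shows the cabinet (185-290, 140-255) with its handle at (249,189), the steel pot at (340,280) between three blue look-alikes, the jar at (278,310), the slide box at (346,345) and the stage at (238,143). In the side view the handle is at (278,176) and the pot at (225,322).

```bash
python3 - <<'E'
from h import *
a=cv2.imread("pics/s0.png");b=cv2.imread("pics/d0.png")
A=cv2.resize(a[130:260,180:300],None,fx=3,fy=3,interpolation=cv2.INTER_CUBIC)
B=cv2.resize(b[130:260,220:360],None,fx=3,fy=3,interpolation=cv2.INTER_CUBIC)
top=np.hstack([A,B])
C=cv2.resize(a[260:310,310:400],None,fx=4,fy=4,interpolation=cv2.INTER_CUBIC)
D=cv2.resize(b[290:350,195:285],None,fx=3.333,fy=3.333,interpolation=cv2.INTER_CUBIC)
bot=np.zeros((200,780,3),np.uint8);bot[:200,:360]=C;bot[:200,400:700]=D[:200,:300]
cv2.imwrite("pics/c1.png",np.vstack([top,bot]))
E
```

```text
(no output)
```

View pics/c1.png

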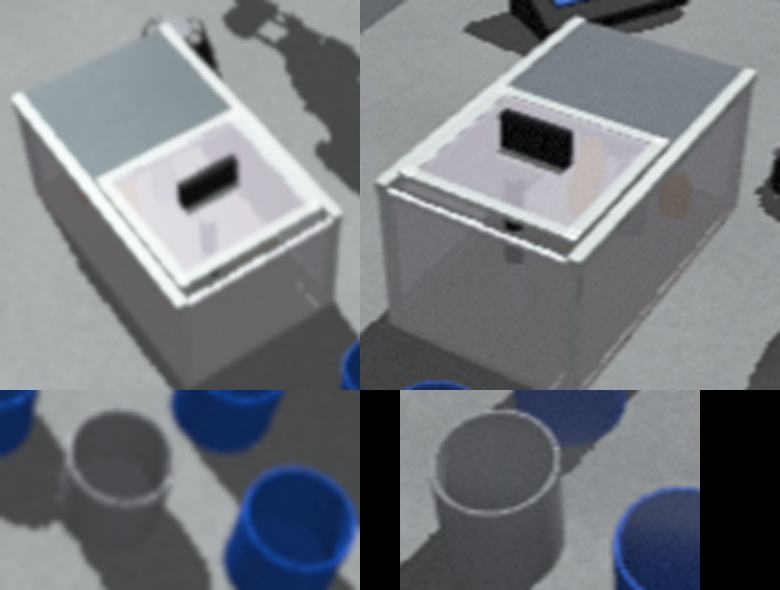

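The crop shows the cabinet's top corners and the fin clearly, and the door slightly open towards -y (a dark gap at its near end). The pen is a dark streak near crop (208,230) in scene and (514,185) in side. The pot rim is centred at crop (121,458) in scene and (495,462) in side.

```bash
python3 - <<'E'
from h import *
a=load("pics/s0.png");b=load("pics/d0.png");a=dict(a);b=dict(b)
A=lambda x,y:(180+x/3-.3,130+y/3-.3)
B=lambda x,y:(220+(x-360)/3-.3,130+y/3-.3)
S=[plane(a,*A(*p),.166) for p in[(13,98),(165,25),(342,213),(183,305)]]
D=[plane(b,*B(*p),.166) for p in[(580,18),(756,72),(577,262),(378,182)]]
for n,P in(("scene",S),("side",D)):
    print(n,np.round(P,4)[:,:2].tolist(),[round(float(np.linalg.norm(P[i]-P[i-1])),3) for i in range(4)],np.round(np.mean(P,0),4))
print("fin",[np.round(plane(a,*A(*p),.208)[:2],4) for p in[(178,181),(237,154)]],[np.round(plane(b,*B(*p),.208)[:2],4) for p in[(501,110),(573,131)]])
print("pen",plane(a,*A(207,221),.154),plane(b,*B(514,182),.154))
print("pot",plane(a,310+121/4,260+68/4,.085),plane(b,195+95/3.333,290+72/3.333,.085))
print("rim widths",plane(a,310+70/4,277,.085),plane(a,310+171/4,277,.085))
# blue blob rim tops approx
for n,c in(("s0",a),("d0",b)):
    im=cv2.imread(f"pics/{n}.png");h=cv2.cvtColor(im,cv2.COLOR_BGR2HSV)
    m=cv2.inRange(h,(105,150,50),(130,255,255));N,l,s,ce=cv2.connectedComponentsWithStats(m)
    for i in range(1,N):
        if s[i,4]>300: print(n,s[i],np.round(plane(c,*ce[i],.05),3))
print("jar",plane(a,278.5,302,.085),plane(b,164.5,264,.085))
E
```

```text
scene [[0.5898, -0.3039], [0.3901, -0.2981], [0.3994, 0.0407], [0.5967, 0.0353]] [0.339, 0.2, 0.339, 0.197] [ 0.494  -0.1315  0.166 ]
side [[0.5835, -0.3039], [0.3862, -0.2957], [0.4, 0.042], [0.5975, 0.0345]] [0.339, 0.197, 0.338, 0.198] [ 0.4918 -0.1308  0.166 ]
fin [array([ 0.5287, -0.0674]), array([ 0.4597, -0.0604])] [array([ 0.5309, -0.0598]), array([ 0.4617, -0.0627])]
pen [ 0.51256309 -0.04281938  0.154     ] [ 0.50530188 -0.03814282  0.154     ]
pot [0.42653293 0.30014461 0.085     ] [0.42155488 0.2989082  0.085     ]
rim widths [0.45678075 0.2771858  0.085     ] [0.39684591 0.32267777 0.085     ]
s0 [ 271    0   32   63 1656] [-0.304 -0.883  0.05 ]
s0 [102 130  32  39 937] [ 0.715 -0.615  0.05 ]
s0 [354 240  29  35 761] [0.294 0.291 0.05 ]
s0 [293 243  27  34 736] [0.454 0.178 0.05 ]
s0 [367 279  32  37 868] [0.356 0.414 0.05 ]
d0 [276 106  44  26 681] [ 0.73  -0.617  0.05 ]
d0 [227 257  35  27 561] [0.473 0.149 0.05 ]
d0 [ 259  329   39   48 1313] [0.283 0.31  0.05 ]
d0 [ 195  352   46   63 2294] [0.353 0.416 0.05 ]
jar [0.62140385 0.25183835 0.085     ] [0.62112061 0.25841472 0.085     ]
```

apply_moves(
  delta_pos=[
    [0,0,-3],
    [0,0,-3],
  ],
  twist=[0.139,0.139],
  gripper=9.3,
)

```text
t: 0.4
tool_pos: [0.1465, -0.5813, 0.3034]
orientation: [-3.139, 0.056, 0.001]
force: [0.4, -0.2, 0.3]
opening: 0.0932
gripper_force: 0.0
```

```bash
cat >> h.py <<'E'
from scipy.spatial.transform import Rotation as Ro
def go(*P):
    s=robot.read_state();R=Ro.from_rotvec(s["orientation"]).as_matrix();p=s["tool_pos"]
    print("t",round(s["t"],2),"tcp",np.round(p,4),"tooly",np.round(R[:,1],4),"toolz",np.round(R[:,2],3),"F",np.round(s["force"],1),"open",round(s["opening"],4),"gf",round(s["gripper_force"],1))
    for q in P: print("  to",q,"delta cm",np.round(R.T@(np.array(q)-p)*100,2),"dist cm",round(100*np.linalg.norm(np.array(q)-p),1))
def fish(f):
    c=dict(load(f));c["fish"]=True;return c
E
python3 -c "
from h import *
go((.495,-.058,.30))"
```

```text
t 0.4 tcp [ 0.1465 -0.5813  0.3034] tooly [-0.0358 -0.9994 -0.0019] toolz [-0.     0.002 -1.   ] F [ 0.4 -0.2  0.3] open 0.0932 gf 0.0
  to (0.495, -0.058, 0.3) delta cm [ 32.95 -53.54   0.43] dist cm 62.9
```

apply_moves(
  delta_pos=[
    [2.4,-3.9,0],
    [2.4,-3.9,0],
    [2.4,-3.9,0],
    [2.4,-3.9,0],
    [2.4,-3.9,0],
    [2.4,-3.9,0],
    [2.4,-3.9,0],
    [2.4,-3.9,0],
  ],
  twist=[0,0,0,0,0,0,0,0],
)

```text
t: 1.4
tool_pos: [0.3487, -0.2746, 0.3035]
orientation: [-3.141, 0.049, 0.0]
force: [0.6, 0.0, 0.1]
opening: 0.0929
gripper_force: 0.0
```

apply_moves(
  delta_pos=[
    [2.4,-3.9,0],
    [2.4,-3.9,0],
    [2.4,-3.9,0],
    [2.4,-3.9,0],
    [2.0,-3.2,0],
    [1.8,-3.0,0.4],
    [0,0,0],
    [0,0,0],
  ],
  twist=[0,0,0,0,0,0,0,0],
)

```text
t: 2.4
tool_pos: [0.4886, -0.0625, 0.2994]
orientation: [3.141, -0.048, -0.001]
force: [-0.1, 0.4, 0.5]
opening: 0.0929
gripper_force: 0.0
```

```bash
python3 -c "
from h import *
shot('wrist','pics/w1.png');go((.495,-.058,.30))"
```

```text
t 2.45 tcp [ 0.4886 -0.0628  0.2996] tooly [-3.160e-02 -9.995e-01  3.000e-04] toolz [-0. -0. -1.] F [-0.6 -0.7  0.2] open 0.0934 gf 0.0
  to (0.495, -0.058, 0.3) delta cm [ 0.62 -0.5  -0.04] dist cm 0.8
```

View pics/w1.png

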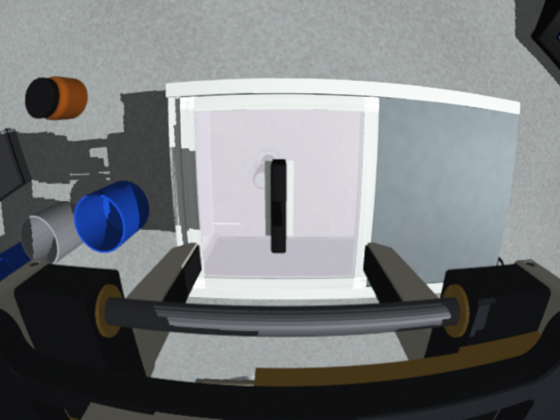

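The fisheye wrist view shows the fin at columns 271-287, rows 159-252, aligned with the jaws. The holder and pen show faintly at (267,160) beneath the clear door.

```bash
python3 -c "
from h import *
c=fish('pics/w1.png')
for p in[(279,159),(279,252),(271,205),(287,205)]: print(p,plane(c,*p,.208))
print(plane(c,267,158,.154))
f=plane(c,279,205.5,.208);print(f)
go((f[0],f[1],.25),(f[0],f[1],.196))"
```

```text
(279, 159) [ 0.53526316 -0.06089044  0.208     ]
(279, 252) [ 0.46319052 -0.05858427  0.208     ]
(271, 205) [ 0.50120065 -0.0538767   0.208     ]
(287, 205) [ 0.50084713 -0.06573929  0.208     ]
[ 0.52985256 -0.0496439   0.154     ]
[ 0.50063916 -0.05979692  0.208     ]
t 2.45 tcp [ 0.4886 -0.0628  0.2996] tooly [-3.160e-02 -9.995e-01  3.000e-04] toolz [-0. -0. -1.] F [-0.6 -0.7  0.2] open 0.0934 gf 0.0
  to (np.float64(0.5006391630911675), np.float64(-0.05979692459631924), 0.25) delta cm [ 1.19 -0.34  4.96] dist cm 5.1
  to (np.float64(0.5006391630911675), np.float64(-0.05979692459631924), 0.196) delta cm [ 1.2  -0.35 10.36] dist cm 10.4
```

apply_moves(
  delta_pos=[
    [1.0,-0.3,3.0],
    [0,0,3.0],
    [0,0,2.0],
    [0,0,1.5],
    [0,0,0],
    [0,0,0],
  ],
  twist=[0,0,0,0,0,0],
)

```text
t: 3.2
tool_pos: [0.4996, -0.0598, 0.2058]
orientation: [3.141, -0.049, 0.002]
force: [-0.4, 0.4, 0.3]
opening: 0.0926
gripper_force: 0.0
```

apply_moves(
  delta_pos=[
    [0,0,0],
    [0,0,0],
    [0,0,0],
    [0,0,0],
    [0,0,0],
    [0,0,0],
  ],
  twist=[0,0,0,0,0,0],
  gripper=0.6,
  squeeze=20,
)

```text
t: 3.95
tool_pos: [0.499, -0.0595, 0.2046]
orientation: [-3.141, 0.049, 0.0]
force: [-0.8, -0.7, 0.4]
opening: 0.0377
gripper_force: 0.0
```

apply_moves(
  delta_pos=[
    [0,0,0],
    [0,0,0],
    [0,0,0],
    [0,0,0],
    [0,0,0],
  ],
  twist=[0,0,0,0,0],
)

```text
t: 4.58
tool_pos: [0.4991, -0.0596, 0.2046]
orientation: [3.141, -0.049, -0.0]
force: [-0.6, -1.5, 0.0]
opening: 0.0118
gripper_force: 20.0
```

apply_moves(
  delta_pos=[
    [0,1.0,0],
    [0,2.0,0],
    [0,2.2,0],
    [0,2.2,0],
    [0,2.2,0],
    [0,2.2,0],
    [0,1.6,0],
    [0,0.8,0],
  ],
  twist=[0,0,0,0,0,0,0,0],
)

```text
t: 5.58
tool_pos: [0.4943, -0.2024, 0.2046]
orientation: [-3.141, 0.05, 0.001]
force: [-3.6, 2.6, 3.0]
opening: 0.0118
gripper_force: 20.0
```

apply_moves(
  delta_pos=[
    [0,0.2,0],
    [0,0.2,0],
    [0,0,0],
    [0,0,0],
  ],
  twist=[0,0,0,0],
)

```text
t: 6.08
tool_pos: [0.4942, -0.2054, 0.2046]
orientation: [3.141, -0.048, -0.001]
force: [-4.7, 0.8, 2.2]
opening: 0.0118
gripper_force: 20.0
```

```bash
python3 -c "
from h import *
shot('wrist','pics/w2.png');go()"
```

```text
t 6.12 tcp [ 0.4942 -0.2054  0.2046] tooly [-3.080e-02 -9.995e-01  5.000e-04] toolz [-0.001 -0.    -1.   ] F [-5.6 -0.8  3.8] open 0.0116 gf 20.0
```

View pics/w2.png

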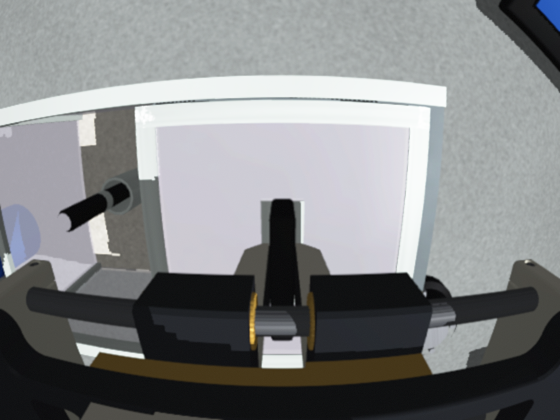

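The door is open, and the pen stands clear in its holder: top near (66,222), holder at (122,193).

apply_moves(
  delta_pos=[
    [0,0,0],
    [0,0,0],
    [0,0,0],
    [0,0,0],
    [0,0,-3.5],
    [0,-3,-4],
    [0,-4,-2.5],
    [0,-3,0],
  ],
  twist=[0,0,0,0,0,0,0,0],
  gripper=6,
)

```text
t: 7.12
tool_pos: [0.4988, -0.1047, 0.3078]
orientation: [3.14, -0.049, 0.008]
force: [0.6, 0.1, 0.7]
opening: 0.0605
gripper_force: 0.0
```

apply_moves(
  delta_pos=[
    [0,-2,0],
    [0,0,0],
    [0,0,0],
  ],
  twist=[0,0,0],
)

```text
t: 7.5
tool_pos: [0.4982, -0.086, 0.3046]
orientation: [3.141, -0.049, -0.0]
force: [0.2, 0.1, -0.8]
opening: 0.0598
gripper_force: 0.0
```

```bash
python3 -c "
from h import *
c=fish('pics/w2.png');print(plane(c,66,222,.154),plane(c,122,193,.068))
shot('wrist','pics/w3.png');shot('scene','pics/s3.png');shot('side','pics/d3.png');go()"
```

```text
[ 0.50982547 -0.04654567  0.154     ] [ 0.51102106 -0.05239923  0.068     ]
t 7.65 tcp [ 0.4982 -0.0863  0.3045] tooly [-3.220e-02 -9.995e-01  1.000e-04] toolz [-0. -0. -1.] F [-0.1  0.5 -0.4] open 0.06 gf 0.0
```

View pics/w3.png

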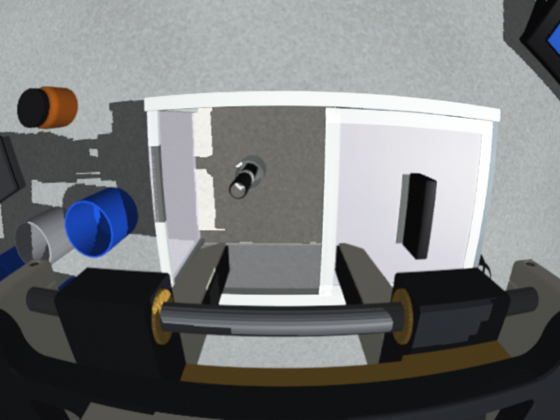

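The pen top is at about (238,189) and the holder's rim is centred near (251,168). The door lies over the fixed half.

```bash
python3 -c "
from h import *
c=fish('pics/w3.png');p=plane(c,238,189,.154);print(p,plane(c,251,168,.068))
h=plane(c,427,176,.208),plane(c,421,258,.208);print('fin',h)
go((p[0],p[1],.20),(p[0],p[1],.135))"
```

```text
[ 0.51121383 -0.04493944  0.154     ] [ 0.51763651 -0.04940399  0.068     ]
fin (array([ 0.52982963, -0.20134753,  0.208     ]), array([ 0.45886052, -0.20317833,  0.208     ]))
t 7.65 tcp [ 0.4982 -0.0863  0.3045] tooly [-3.220e-02 -9.995e-01  1.000e-04] toolz [-0. -0. -1.] F [-0.1  0.5 -0.4] open 0.06 gf 0.0
  to (np.float64(0.5112138310360709), np.float64(-0.04493943513682262), 0.2) delta cm [ 1.17 -4.18 10.45] dist cm 11.3
  to (np.float64(0.5112138310360709), np.float64(-0.04493943513682262), 0.135) delta cm [ 1.18 -4.18 16.95] dist cm 17.5
```

apply_moves(
  delta_pos=[
    [0.6,-2.1,0],
    [0.6,-2.0,0],
    [0,0,3],
    [0,0,4],
    [0,0,4],
    [0,0,3],
    [0,0,2],
    [0,0,0.9],
  ],
  twist=[0,0,0,0,0,0,0,0],
)

```text
t: 8.65
tool_pos: [0.5107, -0.0454, 0.1341]
orientation: [-3.141, 0.05, 0.004]
force: [0.2, 0.3, 0.2]
opening: 0.0601
gripper_force: 0.0
```

apply_moves(
  delta_pos=[
    [0,0,0],
    [0,0,0],
    [0,0,0],
    [0,0,0],
    [0,0,0],
    [0,0,0],
    [0,0,0],
    [0,0,0],
  ],
  twist=[0,0,0,0,0,0,0,0],
  gripper=1.2,
  squeeze=15,
)

```text
t: 9.65
tool_pos: [0.5118, -0.045, 0.136]
orientation: [3.141, -0.049, 0.001]
force: [-0.2, -0.3, 3.7]
opening: 0.0178
gripper_force: 15.0
```

```bash
python3 -c "
from h import *
go()"
```

```text
t 9.65 tcp [ 0.5118 -0.045   0.136 ] tooly [-3.120e-02 -9.995e-01  1.000e-04] toolz [ 0.001 -0.    -1.   ] F [-0.2 -0.3  3.7] open 0.0178 gf 15.0
```

apply_moves(
  delta_pos=[
    [0,0,-1],
    [0,0,-2],
    [0,0,-3],
    [0,0,-3],
    [0,0,-3],
    [0,0,-3],
    [0,0,-2.5],
    [0,0,-1.5],
  ],
  twist=[0,0,0,0,0,0,0,0],
)

```text
t: 10.65
tool_pos: [0.5117, -0.0449, 0.3274]
orientation: [3.141, -0.049, 0.002]
force: [0.8, 0.2, 0.4]
opening: 0.0176
gripper_force: 15.0
```

```bash
python3 -c "
from h import *
shot('scene','pics/s4.png');shot('side','pics/d4.png')
a=cv2.imread('pics/s4.png')[40:340,170:420];b=cv2.imread('pics/d4.png')[100:400,140:420]
cv2.imwrite('pics/c4.png',cv2.resize(np.hstack([a,b]),None,fx=1.5,fy=1.5,interpolation=cv2.INTER_CUBIC))
go((.424,.2995,.32))"
```

```text
t 10.75 tcp [ 0.5121 -0.045   0.3275] tooly [-3.110e-02 -9.995e-01  4.000e-04] toolz [ 0.003 -0.    -1.   ] F [ 0.1 -0.4 -0.5] open 0.0177 gf 15.0
  to (0.424, 0.2995, 0.32) delta cm [ -9.88 -34.16   0.71] dist cm 35.6
```

View pics/c4.png

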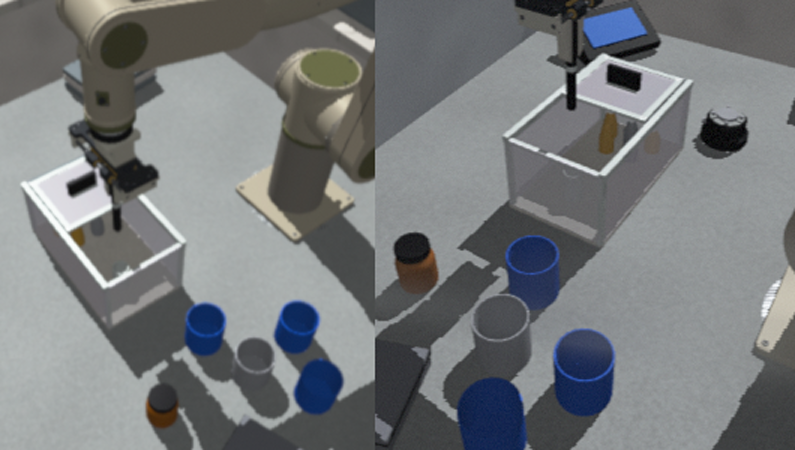

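The pen is held upright and clear of the cabinet (scene crop (117,215), side crop (571,85)), and nothing else has moved.

apply_moves(
  delta_pos=[
    [-0.7,-2.4,0],
    [-1.3,-4.5,0],
    [-1.4,-4.8,0],
    [-1.4,-4.8,0],
    [-1.4,-4.8,0],
    [-1.4,-4.8,0],
    [-1.3,-4.5,0],
    [-0.7,-2.4,0],
  ],
  twist=[0,0,0,0,0,0,0,0],
)

```text
t: 11.75
tool_pos: [0.4244, 0.2898, 0.3239]
orientation: [3.14, -0.046, -0.004]
force: [0.6, -0.7, -0.4]
opening: 0.0176
gripper_force: 15.0
```

apply_moves(
  delta_pos=[
    [-0.3,-1.1,0],
    [0,0,4],
    [0,0,3.5],
    [0,0,0],
    [0,0,0],
  ],
  twist=[0,0,0,0,0],
)

```text
t: 12.38
tool_pos: [0.4238, 0.2987, 0.2518]
orientation: [-3.141, 0.05, -0.001]
force: [1.0, -0.9, -0.1]
opening: 0.0179
gripper_force: 15.0
```

```bash
python3 -c "
from h import *
shot('wrist','pics/w5.png');shot('scene','pics/s5.png');shot('side','pics/d5.png')
go((.424,.2995,.25))
w=cv2.imread('pics/w5.png')
b=cv2.imread('pics/d5.png')[200:400,140:340]
b=cv2.resize(b,(420,420));cv2.imwrite('pics/c5.png',np.hstack([w[:,60:440],b]))"
```

```text
t 12.53 tcp [0.4242 0.2993 0.2527] tooly [-0.0315 -0.9995 -0.0016] toolz [ 0.003  0.002 -1.   ] F [ 0.4 -1.  -0.6] open 0.0176 gf 15.0
  to (0.424, 0.2995, 0.25) delta cm [-0.02 -0.02  0.27] dist cm 0.3
```

View pics/c5.png

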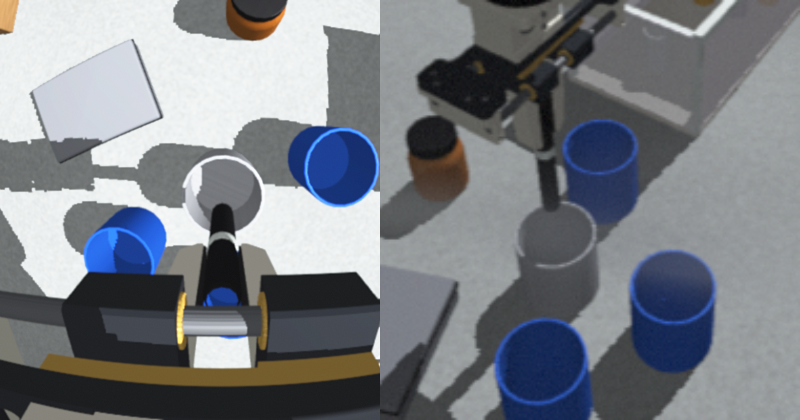

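Left (wrist): the pot's rim is centred near crop (224,191), with the pen's lower end at (221,212). Right (side): the pen is above the pot at crop (550,205).

```bash
python3 -c "
from h import *
c=fish('pics/w5.png')
for p in [(245,191),(324,191),(284,150),(284,191)]:print(plane(c,*p,.085))"
```

```text
[0.43120246 0.33545733 0.085     ]
[0.42885914 0.25841155 0.085     ]
[0.4698387 0.2962816 0.085    ]
[0.42995872 0.29745861 0.085     ]
```

apply_moves(
  delta_pos=[
    [0.3,0.1,3],
    [0,0,3.5],
    [0,0,2.5],
    [0,0,1.5],
    [0,0,1],
    [0,0,0.5],
    [0,0,0],
    [0,0,0],
  ],
  twist=[0,0,0,0,0,0,0,0],
)

```text
t: 13.52
tool_pos: [0.4267, 0.2982, 0.1315]
orientation: [-3.141, 0.049, -0.002]
force: [-0.1, 0.2, -0.7]
opening: 0.0177
gripper_force: 15.0
```

```bash
python3 -c "
from h import *
go()"
```

```text
t 13.53 tcp [0.4267 0.2982 0.1315] tooly [-3.110e-02 -9.995e-01 -7.000e-04] toolz [ 0.001  0.001 -1.   ] F [-0.1  0.2 -0.7] open 0.0177 gf 15.0
```

apply_moves(
  delta_pos=[
    [0,0,0.2],
    [0,0,0.1],
    [0,0,0],
    [0,0,0],
  ],
  twist=[0,0,0,0],
)

```text
t: 14.02
tool_pos: [0.4264, 0.298, 0.128]
orientation: [-3.141, 0.049, -0.001]
force: [-0.8, -0.8, 3.3]
opening: 0.0175
gripper_force: 15.0
```

apply_moves(
  delta_pos=[
    [0,0,0],
    [0,0,0],
    [0,0,0],
    [0,0,0],
    [0,0,0],
    [0,0,0],
    [0,0,-2],
    [0,0,-3],
  ],
  twist=[0,0,0,0,0,0,0,0],
  gripper=7,
)

```text
t: 15.02
tool_pos: [0.4254, 0.2974, 0.177]
orientation: [3.14, -0.049, -0.004]
force: [0.2, -0.4, -0.8]
opening: 0.0702
gripper_force: 0.0
```

apply_moves(
  delta_pos=[
    [0,0,-4],
    [0,0,-4],
    [0,0,-4],
    [0,0,-2],
    [0,0,0],
  ],
  twist=[0,0,0,0,0],
)

```text
t: 15.65
tool_pos: [0.4268, 0.2982, 0.3188]
orientation: [-3.14, 0.049, -0.004]
force: [-0.1, -0.2, -1.1]
opening: 0.07
gripper_force: 0.0
```

```bash
python3 -c "
from h import *
a=shot('wrist','pics/w6.png');shot('side','pics/d6.png')
go((.4945,-.2025,.325))
w=cv2.imread('pics/w6.png')
b=cv2.imread('pics/d6.png')[200:400,140:340]
b=cv2.resize(b,(420,420));cv2.imwrite('pics/c6.png',np.hstack([w[:,60:440],b]))"
```

```text
t 15.75 tcp [0.4258 0.2977 0.3158] tooly [-0.0312 -0.9995  0.0011] toolz [-0.002 -0.001 -1.   ] F [0.2 0.2 0.4] open 0.0701 gf 0.0
  to (0.4945, -0.2025, 0.325) delta cm [ 8.43 49.78 -0.88] dist cm 50.5
```

View pics/c6.png

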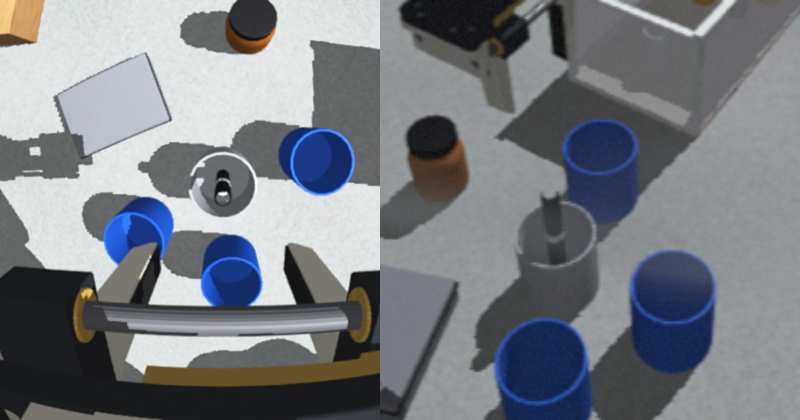

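The pen stands upright in the steel pot: wrist crop (223,185), side crop (552,220). The other things have not moved.

apply_moves(
  delta_pos=[
    [0.5,2.8,0],
    [0.8,5,0],
    [0.9,5.2,0],
    [0.9,5.2,0],
    [0.9,5.2,0],
    [0.9,5.2,0],
    [0.9,5.2,0],
    [0.9,5.2,0],
  ],
  twist=[0,0,0,0,0,0,0,0],
)

```text
t: 16.75
tool_pos: [0.4802, -0.0955, 0.3152]
orientation: [-3.14, 0.049, 0.005]
force: [0.5, 0.8, 0.2]
opening: 0.0699
gripper_force: 0.0
```

apply_moves(
  delta_pos=[
    [0.8,5,0],
    [0.8,4,0],
    [0,2,0],
    [0,0,0],
    [0,0,0],
  ],
  twist=[0,0,0,0,0],
)

```text
t: 17.38
tool_pos: [0.4934, -0.2032, 0.3171]
orientation: [-3.14, 0.048, 0.001]
force: [0.4, -0.0, -0.1]
opening: 0.0699
gripper_force: 0.0
```

```bash
python3 -c "
from h import *
go((.4945,-.2045,.206))"
```

```text
t 17.38 tcp [ 0.4934 -0.2032  0.3171] tooly [-3.050e-02 -9.995e-01 -9.000e-04] toolz [-0.001  0.001 -1.   ] F [ 0.4 -0.  -0.1] open 0.0699 gf 0.0
  to (0.4945, -0.2045, 0.206) delta cm [ 0.12  0.13 11.11] dist cm 11.1
```

apply_moves(
  delta_pos=[
    [0.1,0.1,3],
    [0,0,3.5],
    [0,0,2.5],
    [0,0,1.5],
    [0,0,0.6],
    [0,0,0],
  ],
  twist=[0,0,0,0,0,0],
)

```text
t: 18.12
tool_pos: [0.4948, -0.2052, 0.2072]
orientation: [3.141, -0.048, 0.001]
force: [0.4, -0.6, 0.3]
opening: 0.07
gripper_force: 0.0
```

apply_moves(
  delta_pos=[
    [0,0,0],
    [0,0,0],
    [0,0,0],
    [0,0,0],
    [0,0,0],
    [0,0,0],
    [0,0,0],
    [0,0,0],
  ],
  twist=[0,0,0,0,0,0,0,0],
  gripper=0.6,
  squeeze=20,
)

```text
t: 19.12
tool_pos: [0.4945, -0.2055, 0.2066]
orientation: [-3.141, 0.049, 0.0]
force: [-0.2, -0.2, -0.1]
opening: 0.0118
gripper_force: 20.0
```

Now I'll slide the door shut. The expected travel is about 16.0 cm, and I'll creep over the last part.

apply_moves(
  delta_pos=[
    [0,-1,0],
    [0,-2,0],
    [0,-2.3,0],
    [0,-2.3,0],
    [0,-2.3,0],
    [0,-2.3,0],
    [0,-1.8,0],
    [0,-1,0],
  ],
  twist=[0,0,0,0,0,0,0,0],
)

```text
t: 20.12
tool_pos: [0.4995, -0.0539, 0.2066]
orientation: [3.141, -0.047, 0.002]
force: [5.2, -3.0, -5.4]
opening: 0.0119
gripper_force: 20.0
```

apply_moves(
  delta_pos=[
    [0,-0.3,0],
    [0,-0.2,0],
    [0,-0.2,0],
    [0,-0.2,0],
    [0,0,0],
    [0,0,0],
  ],
  twist=[0,0,0,0,0,0],
)

```text
t: 20.88
tool_pos: [0.4998, -0.0471, 0.2066]
orientation: [3.139, -0.049, 0.002]
force: [5.6, -8.6, -4.9]
opening: 0.0118
gripper_force: 20.0
```

apply_moves(
  delta_pos=[
    [0,-0.1,0],
    [0,-0.1,0],
    [0,0,0],
  ],
  twist=[0,0,0],
)

```text
t: 21.25
tool_pos: [0.4998, -0.047, 0.2066]
orientation: [3.136, -0.051, 0.002]
force: [3.9, -18.2, -6.2]
opening: 0.0115
gripper_force: 20.0
```

The door is on its stop: position stalled while the force rose to 18 N. I'll release and clear away.

apply_moves(
  delta_pos=[
    [0,0,0],
    [0,0,0],
    [0,0,0],
    [0,0,0],
    [0,0,0],
    [0,0,-3],
    [0,0,-4],
    [0,0,-4],
  ],
  twist=[0,0,0,0,0,0,0,0],
  gripper=6,
)

```text
t: 22.25
tool_pos: [0.4993, -0.0445, 0.3177]
orientation: [-3.141, 0.049, 0.001]
force: [1.1, -0.9, 0.4]
opening: 0.0601
gripper_force: 0.0
```

apply_moves(
  delta_pos=[
    [0,2,-2],
    [0,4,0],
    [0,4,0],
    [0,3,0],
    [0,0,0],
    [0,0,0],
    [0,0,0],
    [0,0,0],
  ],
  twist=[0,0,0,0,0,0,0,0],
)

```text
t: 23.25
tool_pos: [0.4956, -0.1737, 0.3368]
orientation: [3.141, -0.047, 0.0]
force: [0.1, -0.2, 0.0]
opening: 0.0603
gripper_force: 0.0
```

```bash
python3 -c "
from h import *
shot('scene','pics/s7.png');shot('side','pics/d7.png');go()
a=cv2.imread('pics/s7.png')[130:370,180:410];b=cv2.imread('pics/d7.png')[130:400,100:360]
cv2.imwrite('pics/c7.png',np.hstack([cv2.resize(a,(400,417)),cv2.resize(b,(400,417))]))"
```

```text
t 23.35 tcp [ 0.4956 -0.1739  0.3367] tooly [-0.0302 -0.9995  0.    ] toolz [ 0. -0. -1.] F [-0.1  0.4 -0.7] open 0.0598 gf 0.0
```

View pics/c7.png

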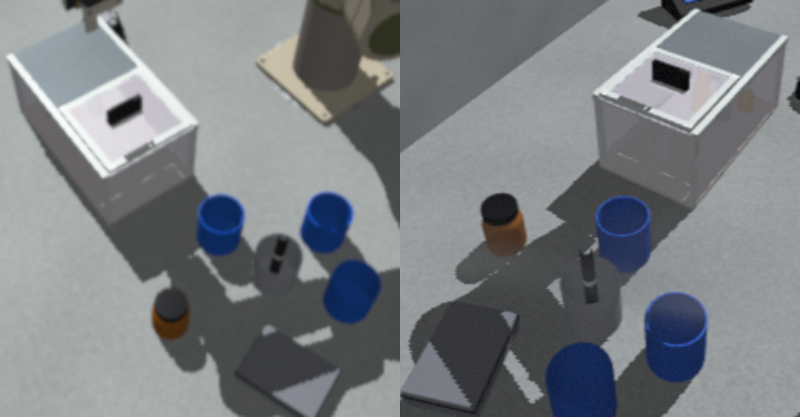

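The door is flush with the near end and its gap has closed. The pen stands in the steel pot, and the bystanders have not moved.

```bash
python3 -c "
from plant import robot
print(robot.close_job())"
```

```text
the job is handed in; nothing more can be done
None
```

The lens pen stands in the steel pot, the roof door is slid shut against its stop, the pot, jar, specimen stage and slide box were left where they stood, and the job is handed in at about 23 s of the 61 s allowed.

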